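# Open the specimen lift and hold it raised

## Task

Bring the specimen up out of the lift for inspection. Take the pry tool from its stand and, with the tool and not the fingers, push the snapped-shut shutter off its detent until it is fully open, then put the tool back fully home in the stand and let go of it. Finally swing the cam lever to its highest lift point (lever straight up, not past it) and finish still holding it there with the gripper, leaving the specimen on the raised ram and everything else where it stands.

Things in the scene. Friction and masses are not known exactly. Their poses are not given: they have to be found in the camera images.
- lift: Specimen lift, fixed: beige casing with aluminium top face, 100 mm high. Origin on the table straight below the centre of its well; x (roughly away from the robot) is the way the shutter opens, y points to the side with the cam lever, z up. Casing spans x -60 to +90, y -45 to +45 mm; a 6 mm thick foot plate projects 10 mm all round. On top, two rails 54 mm apart, 12 mm high, flank the shutter.
- pry_gap (a point): Centre of the floor of the pry gap, on the lift's top face: an open slot, 16 mm along the lift's x and 54 mm along y, between a fixed steel fulcrum bar (10 mm high, on the robot's side) and the near edge of the closed shutter, which is 8 mm further along x. Its axes are the lift's.
- shutter (a joint): Shutter opening, m: 0 closed, 0.050 at the end stop. Dark steel plate 52 (x) x 50 (y) x 8 mm, 1 mm above the lift's top face, closed over the well from x -24 to +28 mm of the lift; slides along the lift's +x. A sprung detent holds it shut: up to 9 N over the first 2 to 3 mm, where it snaps free to about 10 mm; then it slides with about 1 N and stays. While shut, the specimen cannot rise.
- well (a point): Centre of the mouth of the well, a round hole 35 mm in diameter in the lift's top face, 100 mm above the table, under the shutter. Its axes are the lift's.
- cam_lever (a joint): Cam lever angle, rad: 0 at rest, pointing towards the robot (lift's -x) and 15 degrees above level; grows as it swings up. Straight up, at 1.31 rad (75 degrees), the cam gives its greatest lift; beyond, to the stop at 2.20, the ram sinks again. A spring swings it back to rest if let go: holding it up takes about 3 N at the grip.
- lever_grip (a point): Middle of the lever's grip: a black round bar, 18 mm in diameter, along the lift's y, at the end of the lever, reaching from y 58 to 116 mm of the lift (this point y = 90). The lever rod, 12 mm in diameter, runs in the plane y = 64. The grip is 125 mm from the pivot: 77 mm above the table at rest, 170 mm when straight up. This point moves and turns with the lever.
- lever_pivot (a point): Point on the lever's level turning axis (along the lift's y), 45 mm above the table, in the plane in which lever_grip moves. Fixed to the lift.
- ram (a joint): Lift of the ram that carries the specimen, m: 0 at rest, 0.020 at the highest point of the cam. Driven by the cam lever only.
- mount: Specimen: a white round plastic mount, 30 mm in diameter, 20 mm high, origin at the centre of its underside. It stands on the ram in the well, its top 6 mm below the lift's top face when down and 14 mm above it when raised. Its mass varies.
- stand: Tool stand, fixed: a wooden block 60 x 60 x 58 mm with a square hole, 21 mm wide, straight down through its middle. Origin at the centre of its underside.
- pry_tool: Pry tool, 113 mm long, upright in the stand. Origin at the middle of its blade tip, z towards the handle. Steel blade 5 mm thick (x), 10 wide (y), z 0 to 20; shank 12 in diameter to z 55; collar 32 in diameter, z 55 to 61, rests on the stand's top (tip then 3 mm above the table); square wooden handle 24 x 24 mm (faces across x and y), z 61 to 113. About 0.1 kg.
- puck0: Loose white mount, 38 mm in diameter, 18 mm high, on the table. Leave alone.
- puck1: Another like puck0. Leave alone.
- puck2: Another like puck0. Leave alone.
- reagent: Amber bottle, 72 mm in diameter, 170 mm high, origin under its centre. Leave alone.
- wash_bottle: Clear bottle, 60 mm in diameter, 170 mm high, origin under its centre. Leave alone.
- screwdriver: Screwdriver lying on the table. Leave alone.
- tray: Aluminium tray 70 x 160 x 30 mm. Leave alone.

How it is judged (in metres and radians):
On the way, in this order (a step that is already met when the one before it is completed fails the run):
1. the tool, out of its stand, bears on the shutter and has started to move it (contact force between pry_tool and shutter above 0.3 N and value of joint shutter above 0.003 m).
2. the shutter is fully open, the lever still down (value of joint shutter above 0.042 m and value of joint cam_lever below 0.2 rad), for 0.1 s.
3. the tool is back home in its stand and let go, the lever still down (horizontal distance between pry_tool and stand below 0.01 m and height (world z) of pry_tool below 0.008 m and angle between pry_tool's own z axis and vertical below 0.12 rad and contact force between the fingers and pry_tool below 0.1 N and value of joint cam_lever below 0.2 rad), for 0.2 s.
At the end, for the whole second after the job is handed in: Robot's fingers hold the lever (over 0.8 N) at rest within 0.15 rad of straight up, ram within 1.5 mm of its highest; shutter open at least 42 mm; specimen upright on the raised ram in the well; pry tool upright in its stand, collar down within 5 mm (value of joint cam_lever between 1.16 and 1.46 rad and value of joint ram above 0.0185 m and velocity of joint cam_lever between -0.1 and 0.1 rad/s and contact force between the fingers and cam_lever above 0.8 N and contact force between pry_tool and cam_lever below 0.1 N and value of joint shutter above 0.042 m and z of mount in the frame of well between -0.009 and -0.003 m and horizontal distance between mount and well below 0.005 m and angle between mount's own z axis and vertical below 0.15 rad and contact force between the arm and mount below 0.1 N and horizontal distance between pry_tool and stand below 0.01 m and height (world z) of pry_tool below 0.008 m and angle between pry_tool's own z axis and vertical below 0.12 rad); the arm keeps its last pose, push and grip.
It fails at once if the shutter is pushed with the fingers instead of the tool (contact force between the fingers and shutter above 2 N).
It fails at once if the specimen leaves the well or tips (horizontal distance between mount and well above 0.012 m or angle between mount's own z axis and vertical above 0.5 rad).
It fails at once if a bystander is disturbed (moved over 30 mm) (distance of any of puck0, puck1, puck2, reagent, wash_bottle, screwdriver, tray from where it was at the start of the episode above 0.03 m).
It also fails if it takes over 61 s, if anything falls off the work surface, if the arm or the gripper's body presses on something with over 40 N, if the wrist force passes 120 N, or if a joint passes its speed limit or range.

## Robot

A 6-joint arm with a two-finger parallel gripper is mounted at the origin on the work surface. World frame = base frame: x ahead of the robot, y to its left, z up, the work surface at z = 0. Lengths are in m, angles in degrees, forces in N, time in s.
With the tool pointing down it reaches from about 0.375 to 0.975 m from the base axis. Payload 3.8 kg.
Tool frame: the origin (TCP) lies at the very end of the fingers, on their centre line; the grasp point (between the pads) lies behind it (robot.grip_depth is the z of the grasp point in the tool frame, in m); z points along the fingers, y is the direction in which the jaws open and shut (so a half turn about z gives the same grasp; the last joint's range is limited). The gripper opens to 85 mm and grips with 20 to 120 N. Pads are 22 mm wide; open, the fingers measure 114 mm over their backs; the gripper's body (76 mm by 85 mm) begins 54 mm behind the grasp point. The pads swing forward as they close: fully open they stand 13 mm farther back than shut.
Start: joints at [73.574, 15.12, 91.902, -0, 72.978, -2.114], TCP at [0.167, 0.654, 0.231] pointing down, gripper open.
Joint ranges: [-150.88, 150.88], [-54.13, 125.18], [17.81, 147.31], [-75.09, 255.09], [0, 152.58], [-146.25, 146.25]. Speed limits (degrees/s): [147.25, 147.25, 180, 180, 180, 180].

## Interface

Orientations are given as [roll, pitch, yaw] about the fixed x, y, z axes, in that order (R = Rz(yaw) Ry(pitch) Rx(roll)).
In Python, from rig import status, optics, robot gives the robot as it stands.
- The arm moves only by the shell command python3 -m jog 'ROWS' [FORCE]. ROWS is text: rows parted by semicolons, each of 7 numbers parted by spaces: the opening, from -1 (shut) to 1 (fully open), then the shift along the world's x, y, z in m, then the turn, a rotation vector about the world's x, y, z in degrees. A call has 1 to 20 rows; each row is the pose to reach, as a shift and turn from the pose commanded when the call began; what a row does not reach only later rows make up. A row lasts 1/10 s, in which the tool goes at most 50 mm and 8.59 degrees, less where a joint would pass 70% of its speed; a pose out of reach is approached as far as the arm can. A call with a gripper value outside its range is refused whole. The fingers move at their own pace and stop on an object; FORCE is the grip in N (left out, the last holds). Time passes only in rows, so rows that repeat a pose let the fingers close. It gives the time, the measured TCP pose, the force and the opening at its end, in the units of the state.
- status.get_state(): the state, without advancing time (a new reading comes with each control period).
- optics.capture(name): name is "side" or "top"; returns a dict with "color" (420x560x3 uint8, red, green, blue), "camera_matrix" (3x3 intrinsics, pixels), "eye" and "orientation" of the camera in the world. Camera axes: x right, y down, z forward; pixel columns grow to the right and rows downward; lengths in m; the calibration is good to about 2 mm. A picture is of the moment at which its call begins. There is no depth.
- robot.hand_in(): hands the job in, once; it reports no verdict.
The state is a dict: "clock": time; "joint_pos": joint angles; "joint_vel": joint speeds; "joint_torque": joint torques, N m; "tcp_pos": TCP position; "tcp_rot": TCP orientation; "force": force on the tool from outside, world axes, zero at the start; "moment": the same for the moment, N m; "width": finger opening in m.
Only numpy, scipy, OpenCV 4.12 (cv2) and the standard library are available. Lean on these libraries where they do the work, as an engineer would, in place of code of your own. Each camera call takes 0.05 s, during which the arm holds its last target.

## Working session

There is one attempt and no reset: what is moved stays moved. The work goes in short steps, Python scripts to look and compute and a shell command to move; the robot and the scene stay as the last step left them, time stands still between calls to the robot, and variables do not carry over. Pictures are saved under pics/ and viewed, and the job is handed in when it is done.

```bash
ls -la; mkdir -p pics
python3 - <<'E'
from rig import status, optics, robot
import cv2
s=status.get_state(); print(s); print(robot.grip_depth, [a for a in dir(robot) if a[0]!='_'])
for n in ("side","top"):
    c=optics.capture(n); cv2.imwrite(f"pics/{n}0.png",c["color"][:,:,::-1]); print(n,c["camera_matrix"],c["eye"],c["orientation"])
E
```

```text
total 12
drwxr-xr-x  3 agent agent 4096 Dec  7 16:47 .
drwxr-xr-x 23 root  root  4096 Dec  7 16:47 ..
drwxr-xr-x  2 agent agent 4096 Dec  7 16:47 pics
{'clock': 0.0, 'joint_pos': array([ 7.35734120e+01,  1.51710602e+01,  9.19804887e+01,  9.22787137e-04,
        7.29769507e+01, -2.11537902e+00]), 'joint_vel': array([-0.02256498, -0.00375366, -0.01585642, -0.08236542, -0.04111041,
        0.07044992]), 'joint_torque': array([ 8.60085584e-04, -5.15099680e+01, -3.67313576e+01, -2.29100197e-04,
        1.27693152e-02, -2.08193177e-05]), 'tcp_pos': array([0.16665808, 0.65335816, 0.22994687]), 'tcp_rot': array([-1.79871620e+02, -5.62431456e-03,  1.65688514e+02]), 'force': array([-0.60848369, -1.57731983, -0.88725666]), 'moment': array([ 0.00678275, -0.00989612,  0.00112357]), 'width': 0.08522664008108992}
-0.0187 ['Unreachable', 'grip_depth', 'hand_in']
side [[433.83658331   0.         275.45195852]
 [  0.         433.83658331 206.99974338]
 [  0.           0.           1.        ]] [ 0.30866578 -0.57777229  0.77304601] [-135.03586764   -1.18485169  -24.65398755]
top [[500.50191907   0.         280.75174115]
 [  0.         500.50191907 206.38901073]
 [  0.           0.           1.        ]] [0.36707553 0.05321494 1.32347188] [-1.69327871e+02 -7.60284340e-02 -8.93479036e+01]
```

View pics/side0.png

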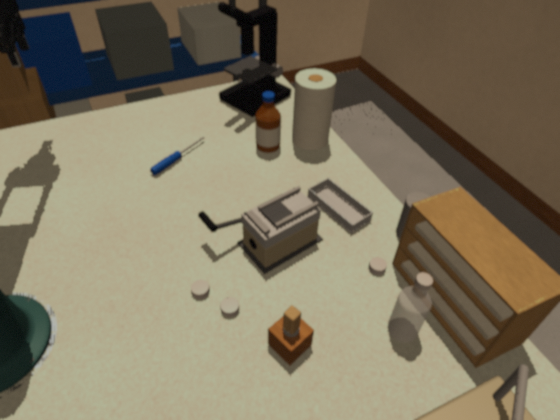

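View pics/top0.png

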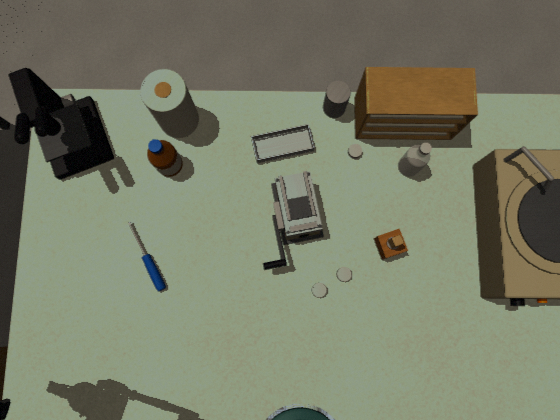

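Run:
```python
import cv2
a=cv2.imread('pics/side0.png'); b=cv2.imread('pics/top0.png')
cv2.imwrite('pics/z1.png',cv2.resize(a[170:290,190:350],None,fx=5,fy=5,interpolation=cv2.INTER_CUBIC))
cv2.imwrite('pics/z2.png',cv2.resize(b[160:280,255:415],None,fx=5,fy=5,interpolation=cv2.INTER_CUBIC))
cv2.imwrite('pics/z3.png',cv2.resize(a[290:370,255:335],None,fx=7,fy=7,interpolation=cv2.INTER_CUBIC))
```

```text
(no output)
```

View pics/z1.png

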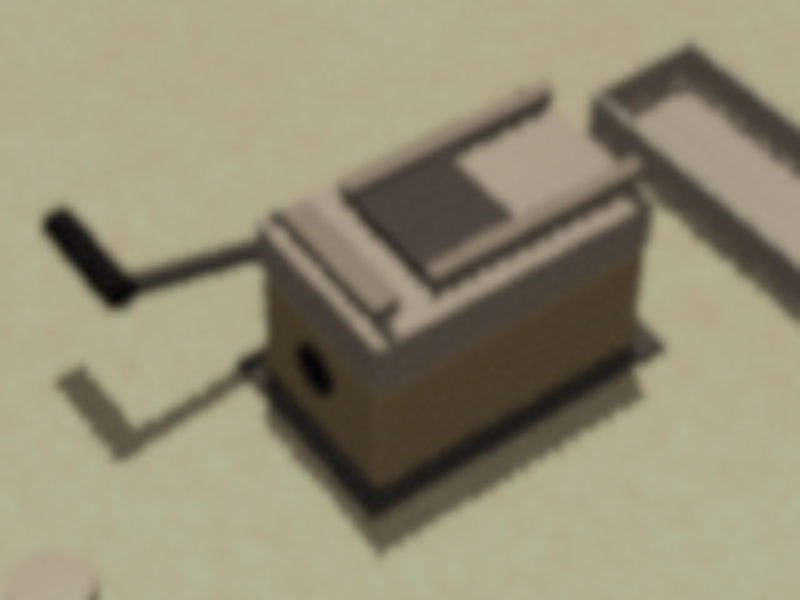

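View pics/z2.png

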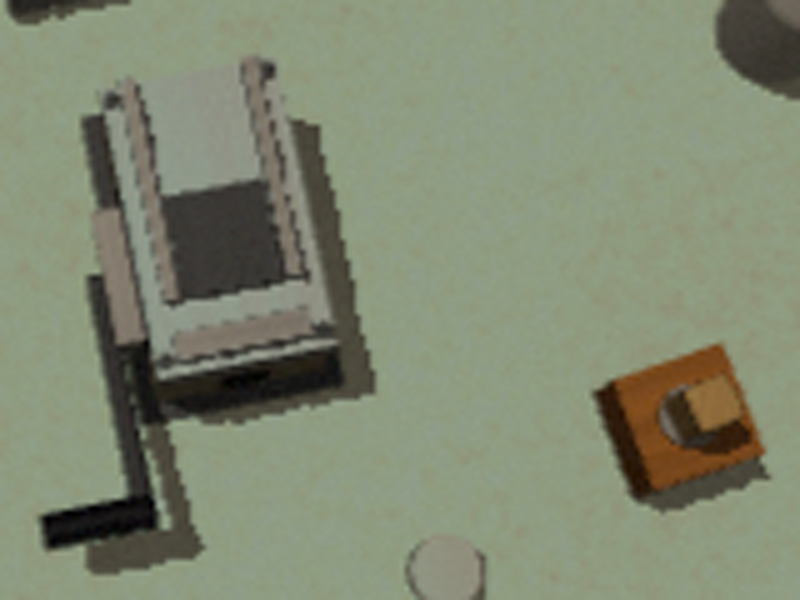

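View pics/z3.png

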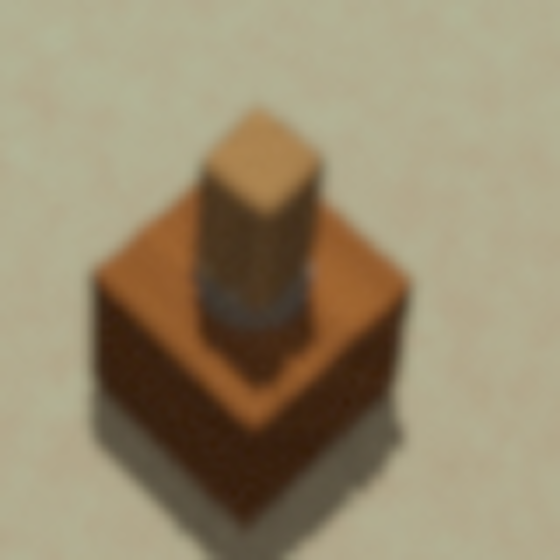

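```bash
cat > h.py <<'E'
import numpy as np, cv2
from scipy.spatial.transform import Rotation as R
from scipy.optimize import least_squares
CAM={'side':(433.83658331,275.45195852,206.99974338,[0.30866578,-0.57777229,0.77304601],[-135.03586764,-1.18485169,-24.65398755]),
'top':(500.50191907,280.75174115,206.38901073,[0.36707553,0.05321494,1.32347188],[-169.327871,-0.0760284340,-89.3479036])}
def proj(n,P):
    f,cx,cy,e,o=CAM[n]; M=R.from_euler('xyz',o,degrees=True).as_matrix()
    q=(np.atleast_2d(P)-np.array(e))@M
    return np.c_[f*q[:,0]/q[:,2]+cx, f*q[:,1]/q[:,2]+cy]
def obj(p,L):  # p x,y,yaw(rad)
    L=np.atleast_2d(L)*1e-3; c,s=np.cos(p[2]),np.sin(p[2])
    return np.c_[p[0]+c*L[:,0]-s*L[:,1], p[1]+s*L[:,0]+c*L[:,1], L[:,2]]
E
python3 - <<'E'
from h import *
zs=lambda z,o,f:[(z[0]+.5)/f-.5+o[0],(z[1]+.5)/f-.5+o[1]]
S1=lambda x,y:zs((x,y),(190,170),5); T=lambda x,y:zs((x,y),(255,160),5); S3=lambda x,y:zs((x,y),(255,290),7)
lift={'side':[((-60,-45,100),S1(385,350)),((-60,45,100),S1(262,225)),((-70,-55,3),S1(375,513)),((-24,25,109),S1(350,195)),((28,-25,109),S1(515,215))],
'top':[((-60,-45,100),T(338,338)),((-60,45,100),T(155,368)),((-24,25,109),T(165,300)),((-24,-25,109),T(285,283)),((28,-25,109),T(268,183)),((28,25,109),T(162,195))]}
stand={'side':[((-30,30,58),S3(95,275)),((30,-30,58),S3(408,280)),((-30,-30,58),S3(255,428)),((-30,-30,0),S3(245,525))],
'top':[((30,30,58),T(612,385)),((30,-30,58),T(722,345)),((-30,-30,58),T(765,455)),((-30,30,58),T(645,490))]}
tool={'side':[((12,12,116),S3(258,105)),((-12,12,116),S3(203,170)),((12,-12,116),S3(320,160)),((-12,-12,116),S3(262,212))],
'top':[((12,12,116),T(672,395)),((12,-12,116),T(728,375)),((-12,-12,116),T(745,415)),((-12,12,116),T(690,432))]}
def fit(D,p0,cams=('side','top')):
    def res(p): return np.concatenate([(proj(n,obj(p,[a for a,b in D[n]]))-np.array([b for a,b in D[n]])).ravel() for n in cams])
    r=least_squares(res,p0); return r.x,r.fun
import itertools
for nm,D,p0 in(('lift',lift,(.45,.0,.1)),('stand',stand,(.35,-.2,.1)),('tool',tool,(.35,-.2,.1))):
    if nm!='lift':
        # unordered symmetric: try corner rotations in the top view
        best=None
        for k in range(4):
            D2={'side':D['side'],'top':[(D['top'][(i+k)%4][0],D['top'][i][1]) for i in range(4)]}
            for y in (-.8,0,.8):
                r=fit(D2,(p0[0],p0[1],y))
                if best is None or np.sum(r[1]**2)<np.sum(best[1]**2): best=(*r,k,D2)
        print(nm,best[0],np.degrees(best[0][2]),best[2]); print(np.round(best[1].reshape(-1,2),1).tolist())
        for c in('side','top'): print(c,fit(best[3],best[0],(c,))[0])
    else:
        x,f=fit(D,p0); print(nm,x,np.degrees(x[2])); print(np.round(f.reshape(-1,2),1).tolist())
        for c in('side','top'): print(c,fit(D,x,(c,))[0])
        # grip fit: pivot x
        def g(q): 
            P=lambda y:obj(x,[(q[0]-125*np.cos(.2618),y,45+125*np.sin(.2618))])
            return np.r_[proj('side',P(116))[0]-S1(58,220),proj('side',P(58))[0]-S1(120,290),proj('top',P(116))[0]-T(45,530),proj('top',P(58))[0]-T(155,513)]
        r=least_squares(g,[0]); print('pivotx',r.x,np.round(r.fun,1))
E
```

```text
lift [0.59387715 0.00856515 0.2088104 ] 11.963954503797495
[[-1.2, -0.7], [-1.0, -1.5], [-0.5, 0.7], [0.4, 0.1], [0.7, -0.4], [-0.3, 0.8], [0.5, 1.9], [3.7, -0.8], [-0.4, -1.3], [-1.4, -1.6], [0.1, -0.1]]
side [0.59369254 0.00814754 0.23128169]
top [0.593515   0.00884282 0.17670597]
pivotx [-0.76819886] [-0.6 -0.5  0.5  1.2 -0.7  0.5  0.2 -0.7]
stand [ 0.51433799 -0.22991271  0.34204922] 19.597976707059498 0
[[-1.1, -0.9], [0.7, -0.5], [-0.4, -0.3], [-0.4, 0.7], [-0.0, -0.9], [-0.1, -0.5], [0.0, -0.3], [1.9, 0.4]]
side [ 0.51454495 -0.23047015  0.35061261]
top [ 0.51350562 -0.22869282  0.3171641 ]
tool [ 0.51375745 -0.23005292  0.38466496] 22.03967868860797 0
[[-0.4, -1.4], [-1.9, -2.1], [1.0, -0.9], [0.1, 0.5], [2.1, -0.9], [-0.1, -0.5], [0.5, 0.7], [2.5, 0.9]]
side [ 0.51340001 -0.23193327  0.40634675]
top [ 0.51387519 -0.22701856  0.3522426 ]
```

```bash
cat > ov.py <<'E'
from h import *
import sys
def box(x0,x1,y0,y1,z0,z1):
    V=[(x,y,z) for x in(x0,x1) for y in(y0,y1) for z in(z0,z1)]
    return [(V[a],V[b]) for a in range(8) for b in range(a+1,8) if bin(a^b).count('1')==1]
def draw(img,n,segs,p,off,f,col=(0,0,255)):
    for a,b in segs:
        q=(proj(n,obj(p,[a,b]))-off+.5)*f-.5
        cv2.line(img,*[tuple(int(round(v*8)) for v in r) for r in q],col,1,cv2.LINE_AA,3)
def over(src,n,items,x0,x1,y0,y1,f,out):
    im=cv2.resize(src[y0:y1,x0:x1],None,fx=f,fy=f,interpolation=cv2.INTER_CUBIC)
    for s,p,c in items: draw(im,n,s,p,np.array([x0,y0]),f,c)
    cv2.imwrite(out,im)
E
python3 - <<'E'
from ov import *
a=cv2.imread('pics/side0.png'); b=cv2.imread('pics/top0.png')
lp=(.5939,.0086,.2088); sp=(.5143,-.2299,.342); tp=(.5138,-.2300,.37)
L=[(box(-60,90,-45,45,0,100),lp,(0,0,255)),(box(-70,100,-55,55,0,6),lp,(255,0,0)),(box(-24,28,-25,25,101,109),lp,(0,255,0))]
S=[(box(-30,30,-30,30,0,58),sp,(0,0,255)),(box(-12,12,-12,12,64,116),tp,(0,255,0))]
over(a,'side',L,190,350,170,290,5,'pics/o1.png'); over(b,'top',L,255,345,155,280,5,'pics/o2.png')
over(a,'side',S,255,335,290,370,7,'pics/o3.png'); over(b,'top',S,365,425,220,270,10,'pics/o4.png')
E
```

```text
(no output)
```

View pics/o1.png

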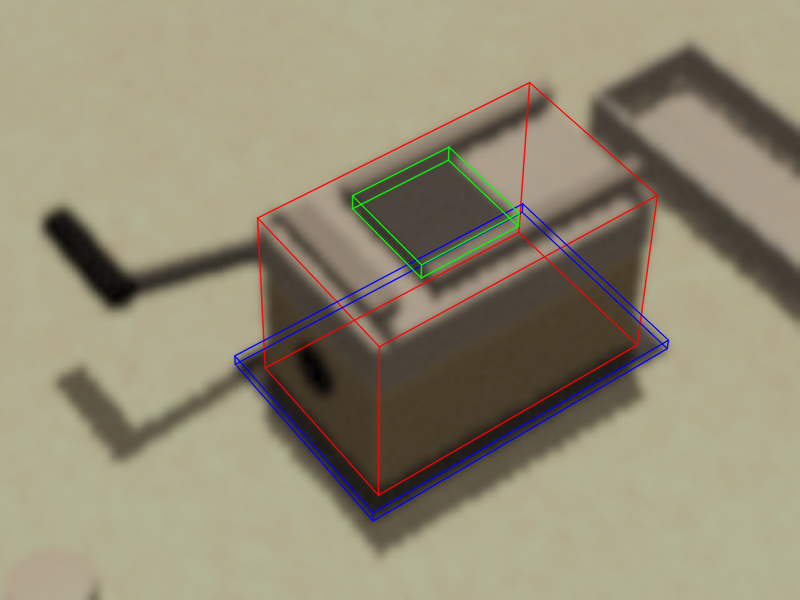

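View pics/o2.png

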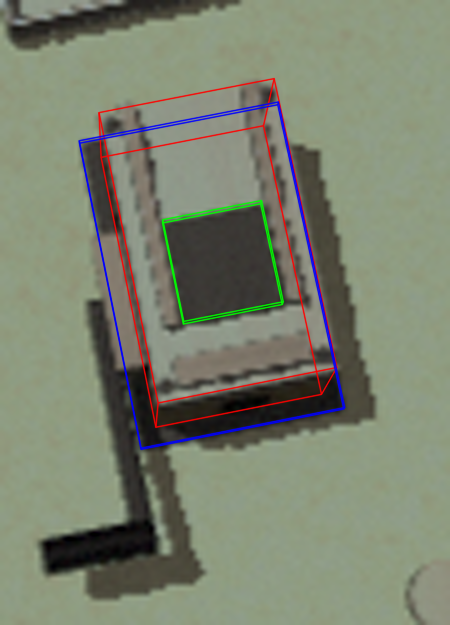

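View pics/o3.png

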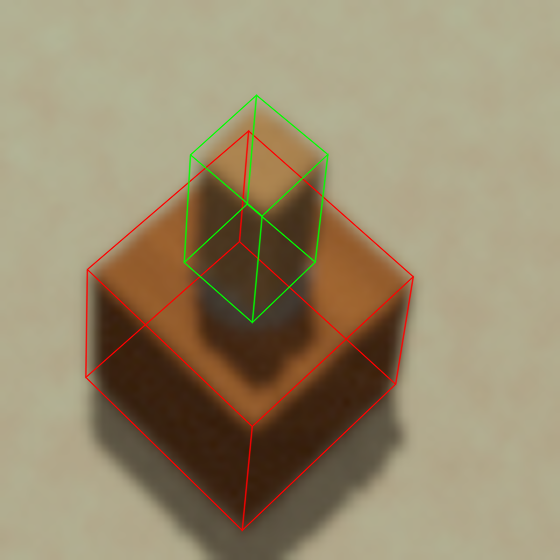

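View pics/o4.png

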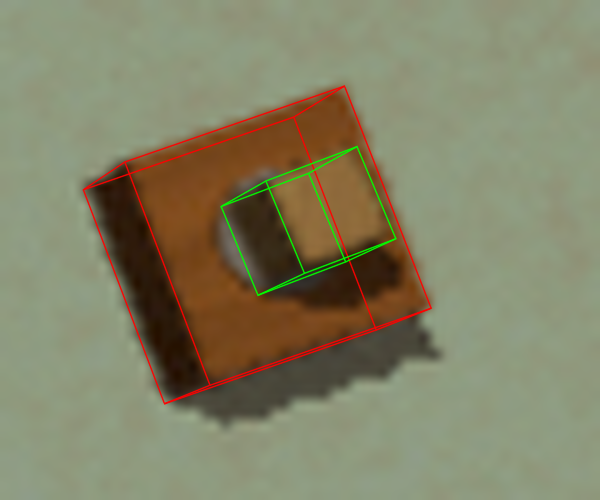

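```bash
python3 -m jog '1 .29 -.40 .03 0 0 -28; 1 .29 -.40 .03 0 0 -28; 1 .29 -.40 .03 0 0 -28; 1 .29 -.40 .03 0 0 -28; 1 .29 -.40 .03 0 0 -28; 1 .29 -.40 .03 0 0 -28; 1 .29 -.40 .03 0 0 -28; 1 .29 -.40 .03 0 0 -28; 1 .29 -.40 .03 0 0 -28; 1 .347 -.884 -.02 0 0 -55; 1 .347 -.884 -.02 0 0 -55; 1 .347 -.884 -.02 0 0 -55; 1 .347 -.884 -.02 0 0 -55; 1 .347 -.884 -.02 0 0 -55; 1 .347 -.884 -.02 0 0 -55; 1 .347 -.884 -.02 0 0 -55; 1 .347 -.884 -.02 0 0 -55; 1 .347 -.884 -.02 0 0 -55; 1 .347 -.884 -.02 0 0 -55; 1 .347 -.884 -.02 0 0 -55' 100
python3 - <<'E'
from rig import optics
import cv2
for n in ("side","top"):
    c=optics.capture(n); cv2.imwrite(f"pics/{n}1.png",c["color"][:,:,::-1])
a=cv2.imread('pics/side1.png')[200:380,170:390]; b=cv2.imread('pics/top1.png')[180:300,340:460]
cv2.imwrite('pics/a1.png',cv2.resize(a,None,fx=3,fy=3)); cv2.imwrite('pics/b1.png',cv2.resize(b,None,fx=4,fy=4))
E
```

```text
clock: 2.1
tcp_pos: [0.5134, -0.2333, 0.2103]
tcp_rot: [-179.9, 0.0, 110.6]
force: [0.0, 0.1, 0.2]
width: 0.0853
```

View pics/a1.png

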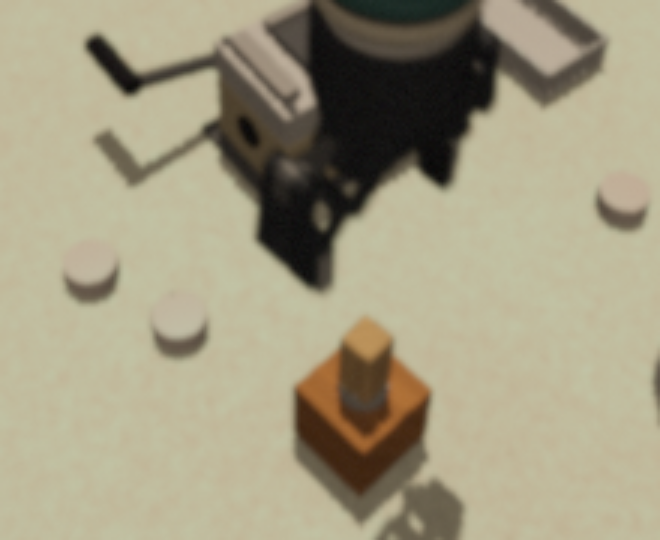

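View pics/b1.png

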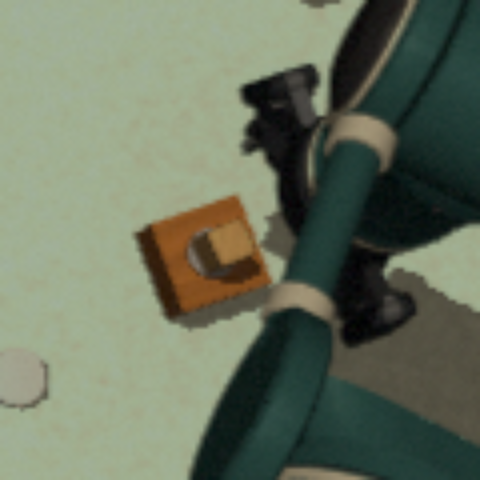

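Run:
```python
from h import *
P=[.5134,-.2333,.2103]
for c in('side','top'): print(c,proj(c,[P, [.5134,-.2333,.2233],[.5140,-.23,.116]]))
from rig import status; s=status.get_state(); print(s['tcp_pos'],s['clock'],s['tcp_rot'])
```

```text
side [[295.05136536 281.14549263]
 [295.4937183  276.22401157]
 [291.63650262 311.55561911]]
top [[408.77465876 235.70041333]
 [410.2585302  234.95089205]
 [397.57704217 240.40295484]]
[ 0.51346108 -0.23352407  0.21009153] 2.2 [-1.79912205e+02 -4.29463845e-03  1.10442216e+02]
```

```bash
python3 -m jog '1 0 .001 -.04 0 0 0;1 0 .001 -.08 0 0 0;1 0 .001 -.11 0 0 0;1 0 .001 -.125 0 0 0;1 0 .001 -.138 0 0 0;1 0 .001 -.138 0 0 0;1 0 .001 -.138 0 0 0'
python3 - <<'E'
from rig import optics
import cv2
for n in ("side","top"):
    c=optics.capture(n); cv2.imwrite(f"pics/{n}2.png",c["color"][:,:,::-1])
a=cv2.imread('pics/side2.png')[250:370,230:350]
cv2.imwrite('pics/a2.png',cv2.resize(a,None,fx=5,fy=5,interpolation=2));
E
```

```text
clock: 2.9
tcp_pos: [0.5148, -0.2291, 0.0744]
tcp_rot: [179.9, 0.1, 110.7]
force: [0.6, 0.8, 0.2]
width: 0.0854
```

View pics/a2.png

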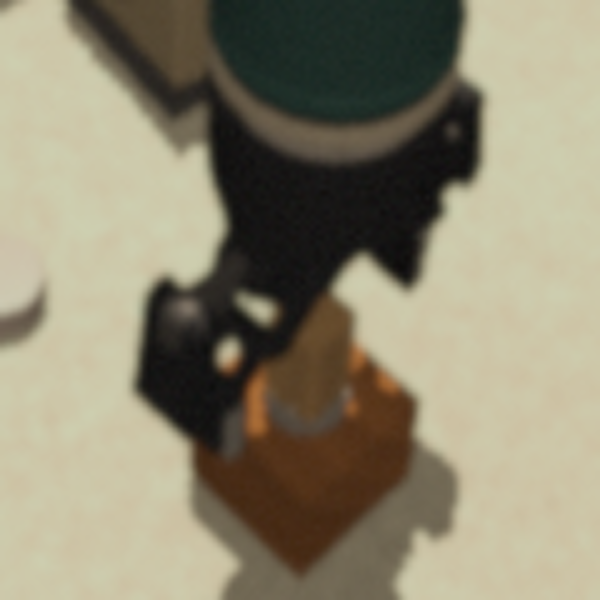

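```bash
python3 -m jog '-1 0 0 0 0 0 0;-1 0 0 0 0 0 0;-1 0 0 0 0 0 0;-1 0 0 0 0 0 0;-1 0 0 0 0 0 0;-1 0 0 0 0 0 0;-1 0 0 0 0 0 0;-1 0 0 0 0 0 0;-1 0 0 0 0 0 0;-1 0 0 0 0 0 0' 100
```

```text
clock: 4.0
tcp_pos: [0.5142, -0.2292, 0.0737]
tcp_rot: [180.0, 0.0, 110.7]
force: [-0.3, 0.9, 4.1]
width: 0.0227
```

```bash
python3 -m jog '-1 0 0 .02 0 0 0;-1 0 0 .05 0 0 0;-1 0 0 .08 0 0 0;-1 0 0 .11 0 0 0;-1 0 0 .14 0 0 0;-1 0 0 .15 0 0 0;-1 0 0 .15 0 0 0;-1 0 0 .15 0 0 0'
python3 - <<'E'
from rig import optics
import cv2
for n in ("side","top"):
    c=optics.capture(n); cv2.imwrite(f"pics/{n}3.png",c["color"][:,:,::-1])
a=cv2.imread('pics/side3.png')[220:360,230:370]
cv2.imwrite('pics/a3.png',cv2.resize(a,None,fx=4,fy=4,interpolation=2));
E
```

```text
clock: 4.8
tcp_pos: [0.5129, -0.2284, 0.2213]
tcp_rot: [-179.9, -0.1, 110.7]
force: [-0.4, 0.0, -1.6]
width: 0.0227
```

View pics/a3.png

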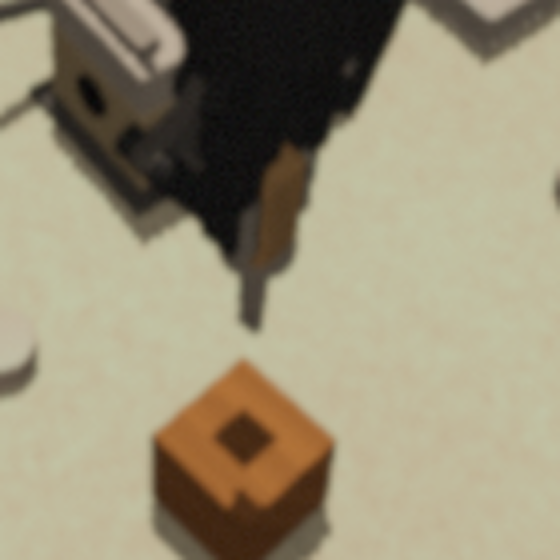

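Run:
```python
from ov import *
a=cv2.imread('pics/side3.png'); b=cv2.imread('pics/top3.png')
z=221.3-71
p=(.5129,-.2284,np.radians(20.7))
def cyl(r,z0,z1):
    t=np.linspace(0,2*np.pi,25); c=[(r*np.cos(u),r*np.sin(u)) for u in t]
    return [((*c[i],zz),(*c[i+1],zz)) for i in range(24) for zz in(z0,z1)]
I=[(box(-12,12,-12,12,z+61,z+113),p,(0,255,0)),(box(-2.5,2.5,-5,5,z,z+20),p,(0,0,255)),(cyl(16,z+55,z+61),p,(255,0,0))]
over(a,'side',I,270,320,250,310,10,'pics/o5.png')
over(b,'top',I,370,440,200,270,8,'pics/o6.png')
```

```text
(no output)
```

View pics/o5.png

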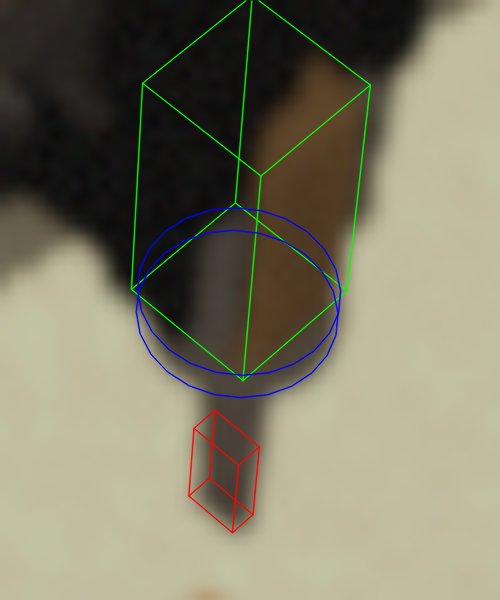

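View pics/o6.png

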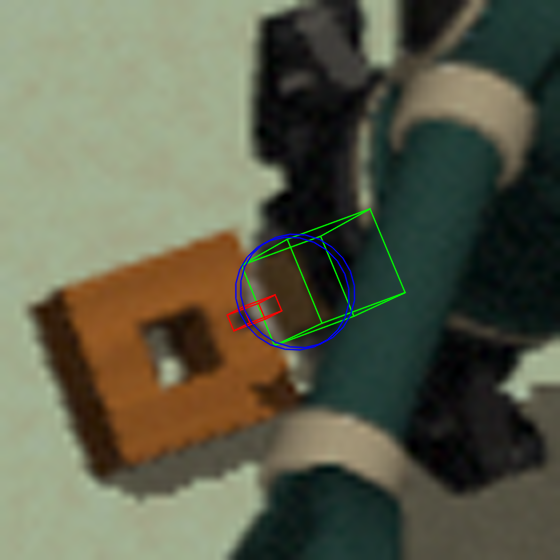

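```bash
python3 -m jog '-1 .0095 .05 .01 0 0 -2;-1 .0195 .09 .01 0 0 -4;-1 .0295 .13 .01 0 0 -6;-1 .0395 .17 .01 0 0 -8;-1 .0445 .21 0 0 0 -9;-1 .0495 .2306 -.01 0 0 -9;-1 .0495 .2306 -.01 0 0 -9;-1 .0495 .2306 -.01 0 0 -9;-1 .0495 .2306 -.01 0 0 -9'
python3 - <<'E'
from ov import *
from rig import optics,status
for n in ("side","top"):
    c=optics.capture(n); cv2.imwrite(f"pics/{n}4.png",c["color"][:,:,::-1])
s=status.get_state(); t=s['tcp_pos']; print(t,s['tcp_rot'])
z=t[2]*1e3-71; p=(t[0],t[1],np.radians(s['tcp_rot'][2]-90)); lp=(.5939,.0086,.2)
b0=cv2.imread('pics/top0.png'); a=cv2.imread('pics/side4.png')
G=[(box(-24,28,-25,25,101,109),lp,(0,255,0)),(box(-50,-40,-27,27,100,110),lp,(0,0,255)),(box(-60,90,-45,45,100,100),lp,(255,0,0)),(box(-2.5,2.5,-5,5,z,z+20),p,(255,255,0))]
over(b0,'top',G,270,330,165,240,8,'pics/o7.png')
over(a,'side',G,230,330,160,260,6,'pics/o8.png')
E
```

```text
clock: 5.8
tcp_pos: [0.5631, 0.0007, 0.2128]
tcp_rot: [-179.9, 0.0, 101.7]
force: [-0.8, 0.7, -0.8]
width: 0.0229
[5.63415022e-01 4.46979401e-04 2.13434466e-01] [1.79990607e+02 2.13344456e-02 1.01600610e+02]
```

View pics/o7.png

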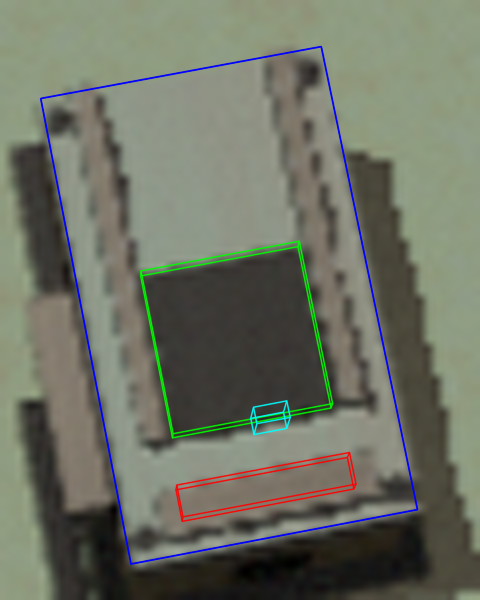

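View pics/o8.png

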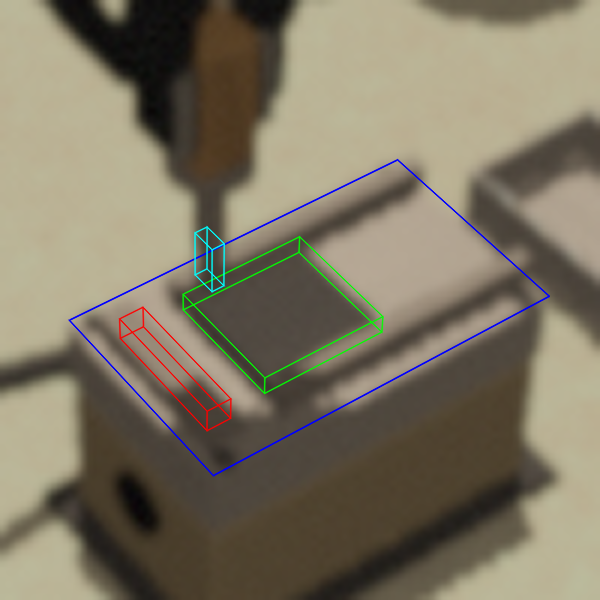

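```bash
python3 -m jog '-1 -.001 .001 -.015 0 0 0;-1 -.001 .001 -.025 0 0 0;-1 -.001 .001 -.032 0 0 0;-1 -.001 .001 -.039 0 0 0;-1 -.001 .001 -.039 0 0 0;-1 -.001 .001 -.039 0 0 0' 120
python3 - <<'E'
from ov import *
from rig import optics,status
for n in ("side","top"):
    c=optics.capture(n); cv2.imwrite(f"pics/{n}5.png",c["color"][:,:,::-1])
s=status.get_state(); print(s['tcp_pos'],s['force'])
over(cv2.imread('pics/side5.png'),'side',[],230,330,160,260,6,'pics/o9.png')
E
```

```text
clock: 6.5
tcp_pos: [0.5623, 0.0027, 0.174]
tcp_rot: [-180.0, -0.0, 101.7]
force: [0.0, -0.2, -1.4]
width: 0.0227
[0.56280653 0.00266433 0.17477728] [-0.41741985  0.14123372 -0.84129046]
```

View pics/o9.png

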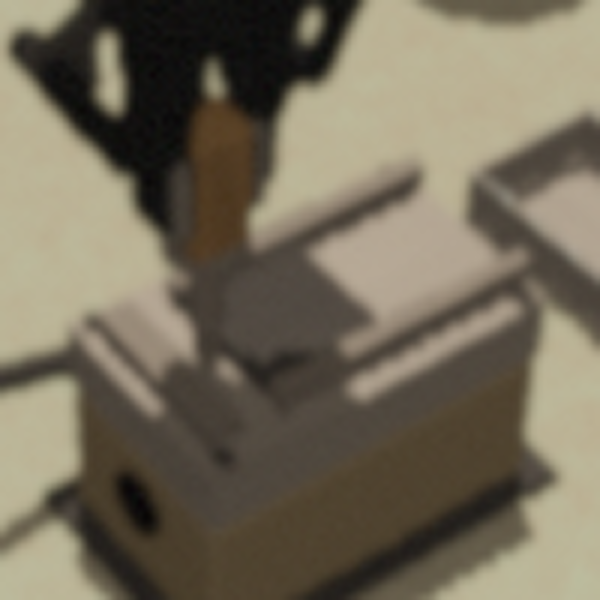

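```bash
python3 -m jog '-1 .003 .0006 0 0 0 0;-1 .0059 .0012 0 0 0 0;-1 .0078 .0016 0 0 0 0;-1 .0098 .002 0 0 0 0' ; python3 -m jog '-1 .002 .0004 0 0 0 0;-1 .004 .0008 0 0 0 0'; python3 -m jog '-1 .002 .0004 0 0 0 0;-1 .004 .0008 0 0 0 0;-1 .006 .0012 0 0 0 0'
python3 - <<'E'
from ov import *
from rig import optics,status
for n in ("side","top"):
    c=optics.capture(n); cv2.imwrite(f"pics/{n}6.png",c["color"][:,:,::-1])
s=status.get_state(); print(s['tcp_pos'],s['force'])
over(cv2.imread('pics/side6.png'),'side',[],230,330,160,260,6,'pics/o10.png')
E
```

```text
clock: 7.0
tcp_pos: [0.5702, 0.0043, 0.1741]
tcp_rot: [-179.7, -0.0, 101.7]
force: [-7.3, -1.6, 4.5]
width: 0.0225
clock: 7.2
tcp_pos: [0.5745, 0.0052, 0.1737]
tcp_rot: [-179.8, -0.0, 101.7]
force: [-2.8, -0.4, -1.4]
width: 0.023
clock: 7.5
tcp_pos: [0.5826, 0.0068, 0.1742]
tcp_rot: [180.0, -0.0, 101.7]
force: [-0.9, -0.5, -1.6]
width: 0.0225
[0.58287415 0.00678592 0.17436846] [ 0.19002804 -0.65179321 -0.72076757]
```

View pics/o10.png

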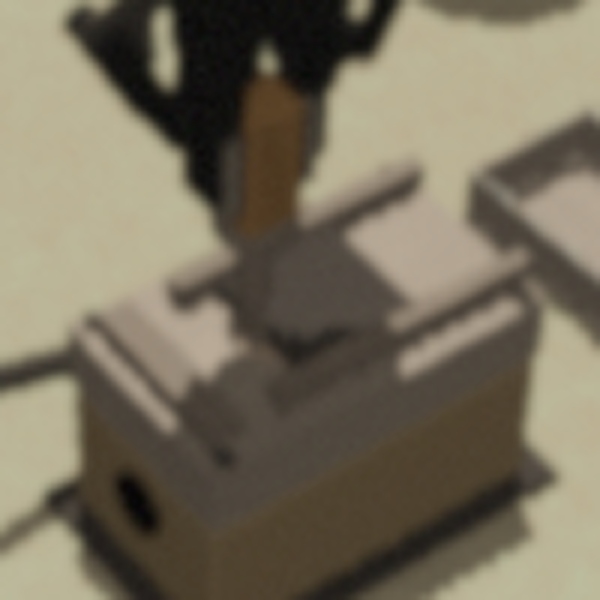

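```bash
python3 -m jog '-1 .0049 .001 0 0 0 0;-1 .0098 .002 0 0 0 0;-1 .0147 .003 0 0 0 0;-1 .0196 .004 0 0 0 0;-1 .0245 .005 0 0 0 0;-1 .0294 .006 0 0 0 0;-1 .0314 .0064 0 0 0 0;-1 .0314 .0064 0 0 0 0'; python3 -m jog '-1 .001 .0002 0 0 0 0;-1 .002 .0004 0 0 0 0' ; python3 -m jog '-1 .001 .0002 0 0 0 0;-1 .001 .0002 0 0 0 0'
python3 - <<'E'
from ov import *
from rig import optics,status
for n in ("side","top"):
    c=optics.capture(n); cv2.imwrite(f"pics/{n}7.png",c["color"][:,:,::-1])
s=status.get_state(); print(s['tcp_pos'],s['force'])
over(cv2.imread('pics/side7.png'),'side',[],230,330,160,260,6,'pics/o11.png')
E
```

```text
clock: 8.4
tcp_pos: [0.6142, 0.0131, 0.1743]
tcp_rot: [180.0, 0.0, 101.7]
force: [-0.1, -0.5, -0.9]
width: 0.0227
clock: 8.6
tcp_pos: [0.6154, 0.0133, 0.1743]
tcp_rot: [-180.0, 0.0, 101.7]
force: [-0.3, -0.4, -0.9]
width: 0.0227
clock: 8.8
tcp_pos: [0.6163, 0.0135, 0.1742]
tcp_rot: [-180.0, 0.0, 101.7]
force: [-1.4, -0.7, 0.2]
width: 0.0227
[0.61628487 0.01353506 0.174255  ] [-1.31205828 -1.33159996 -0.16715116]
```

View pics/o11.png

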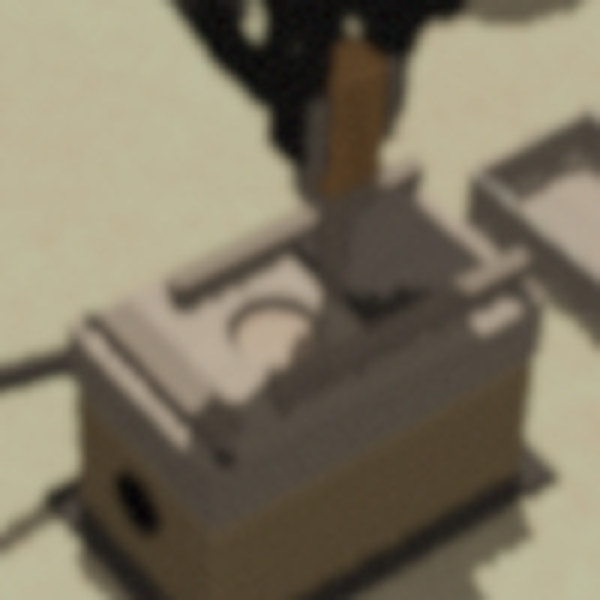

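```bash
for i in 1 2; do python3 -m jog '-1 .001 .0002 0 0 0 0;-1 .001 .0002 0 0 0 0'; done
```

```text
clock: 9.1
tcp_pos: [0.6166, 0.0136, 0.1742]
tcp_rot: [-179.9, -0.0, 101.7]
force: [-5.0, -0.8, 2.3]
width: 0.0225
clock: 9.3
tcp_pos: [0.6169, 0.0137, 0.1741]
tcp_rot: [-179.8, -0.0, 101.7]
force: [-7.4, -2.2, 3.1]
width: 0.0229
```

```bash
python3 -m jog '-1 -.004 -.0008 0 0 0 0;-1 -.006 -.0012 .01 0 0 0;-1 -.006 -.0012 .03 0 0 0;-1 -.01 -.02 .045 0 0 1;-1 -.03 -.06 .045 0 0 3;-1 -.05 -.10 .045 0 0 5;-1 -.07 -.14 .045 0 0 7;-1 -.085 -.18 .045 0 0 8;-1 -.1 -.22 .045 0 0 9;-1 -.1047 -.243 .035 0 0 9;-1 -.1047 -.243 .02 0 0 9;-1 -.1047 -.243 .005 0 0 9;-1 -.1047 -.243 -.01 0 0 9;-1 -.1047 -.243 -.02 0 0 9;-1 -.1047 -.243 -.02 0 0 9;-1 -.1047 -.243 -.02 0 0 9'
python3 - <<'E'
from ov import *
from rig import optics,status
for n in ("side","top"):
    c=optics.capture(n); cv2.imwrite(f"pics/{n}8.png",c["color"][:,:,::-1])
s=status.get_state(); t=s['tcp_pos']; print(t,s['tcp_rot'],s['force'])
z=t[2]*1e3-70.7; p=(t[0],t[1],np.radians(s['tcp_rot'][2]-90)); sp=(.5143,-.2299,.35)
I=[(box(-12,12,-12,12,z+61,z+113),p,(0,255,0)),(box(-2.5,2.5,-5,5,z,z+20),p,(0,0,255)),(box(-10.5,10.5,-10.5,10.5,58,58),sp,(255,255,0))]
over(cv2.imread('pics/side8.png'),'side',I,255,335,270,350,7,'pics/o12.png')
over(cv2.imread('pics/top8.png'),'top',I,360,440,200,270,7,'pics/o13.png')
over(cv2.imread('pics/side8.png'),'side',[],200,350,160,360,4,'pics/o14.png')
E
```

```text
clock: 10.9
tcp_pos: [0.5141, -0.2282, 0.1539]
tcp_rot: [-180.0, -0.0, 110.8]
force: [-0.3, -0.5, -0.9]
width: 0.0224
[ 0.51465804 -0.22881414  0.15503529] [1.79945186e+02 5.89356011e-02 1.10734028e+02] [-0.09697164 -0.38723359 -0.37134409]
```

View pics/o12.png

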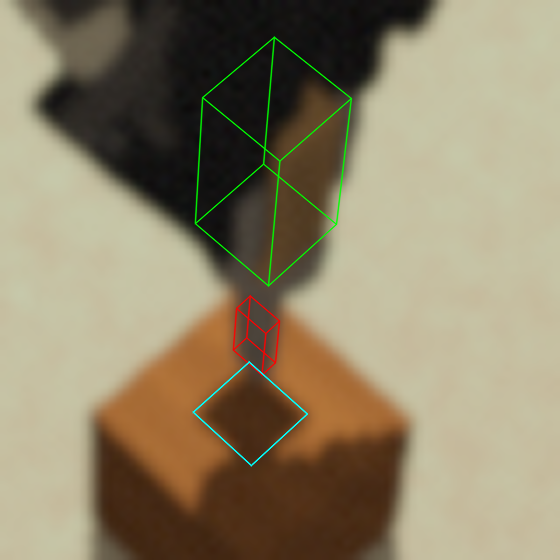

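View pics/o13.png

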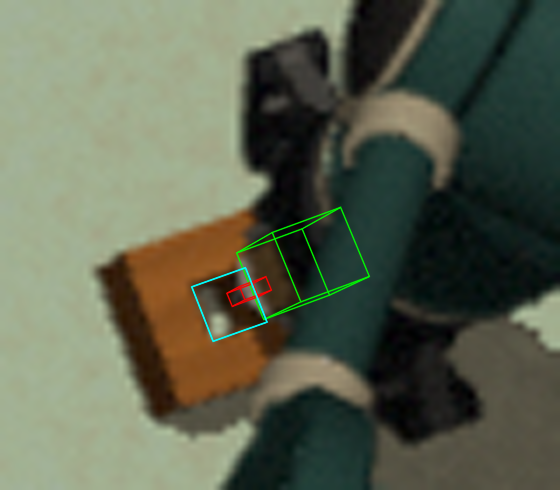

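View pics/o14.png

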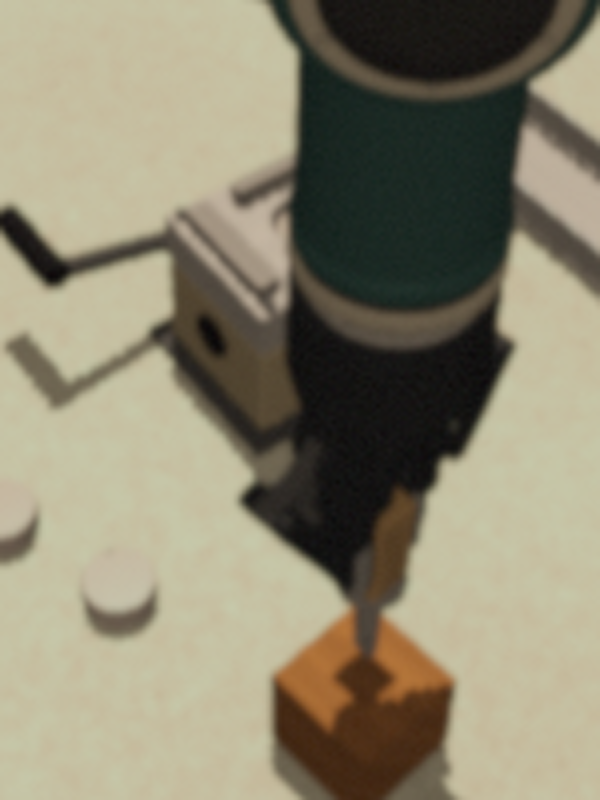

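```bash
python3 -m jog '-1 0 0 -.015 0 0 0;-1 0 0 -.03 0 0 0;-1 0 0 -.04 0 0 0;-1 0 0 -.05 0 0 0' ; python3 -m jog '-1 0 0 -.01 0 0 0;-1 0 0 -.02 0 0 0;-1 0 0 -.027 0 0 0;-1 0 0 -.03 0 0 0;-1 0 0 -.03 0 0 0'
```

```text
clock: 11.4
tcp_pos: [0.5131, -0.2286, 0.1025]
tcp_rot: [-179.9, -0.1, 110.7]
force: [-0.3, 0.3, -0.9]
width: 0.0229
clock: 11.9
tcp_pos: [0.5139, -0.229, 0.0742]
tcp_rot: [-180.0, -0.0, 110.7]
force: [0.5, 0.5, -1.7]
width: 0.0227
```

```bash
python3 -m jog '1 0 0 0 0 0 0;1 0 0 0 0 0 0;1 0 0 0 0 0 0;1 0 0 0 0 0 0;1 0 0 0 0 0 0;1 0 0 0 0 0 0;1 0 0 0 0 0 0;1 0 0 0 0 0 0;1 0 0 .03 0 0 0;1 0 0 .07 0 0 0;1 0 0 .11 0 0 0;1 0 0 .15 0 0 0;1 0 0 .18 0 0 0;1 -.03 .04 .18 0 0 0;1 -.06 .08 .18 0 0 0;1 -.06 .08 .18 0 0 0;1 -.06 .08 .18 0 0 0'
python3 - <<'E'
from ov import *
from rig import optics,status
for n in ("side","top"):
    c=optics.capture(n); cv2.imwrite(f"pics/{n}9.png",c["color"][:,:,::-1])
s=status.get_state(); print(s['tcp_pos'],s['tcp_rot'])
tp=(.514,-.230,.36)
lp=(.5939,.0086,.2)
S=[(box(-12,12,-12,12,64,116),tp,(0,255,0))]
g=(0.0-120.7)
L=[(box(26,78,-25,25,101,109),lp,(0,255,0)),(box(g-9,g+9,58,116,68,86),lp,(0,0,255))]
over(cv2.imread('pics/side9.png'),'side',S,255,335,290,370,7,'pics/o15.png')
over(cv2.imread('pics/top9.png'),'top',S+L,250,430,150,290,4,'pics/o16.png')
over(cv2.imread('pics/side9.png'),'side',L,190,350,170,290,5,'pics/o17.png')
E
```

```text
clock: 13.6
tcp_pos: [0.4534, -0.1483, 0.2544]
tcp_rot: [180.0, 0.0, 110.8]
force: [-0.4, 0.2, 0.3]
width: 0.0854
[ 0.45454097 -0.14946751  0.254697  ] [1.79953334e+02 6.52694770e-02 1.10692118e+02]
```

View pics/o15.png

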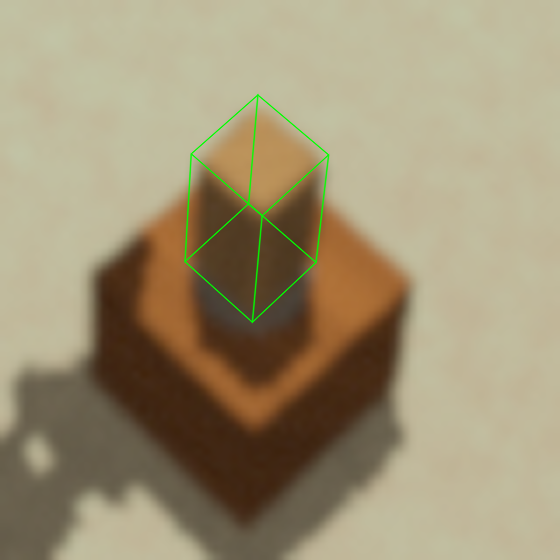

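View pics/o16.png

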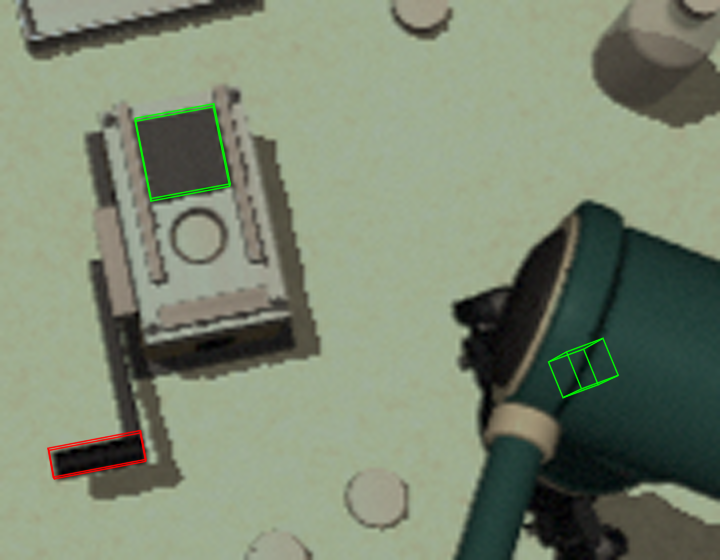

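View pics/o17.png

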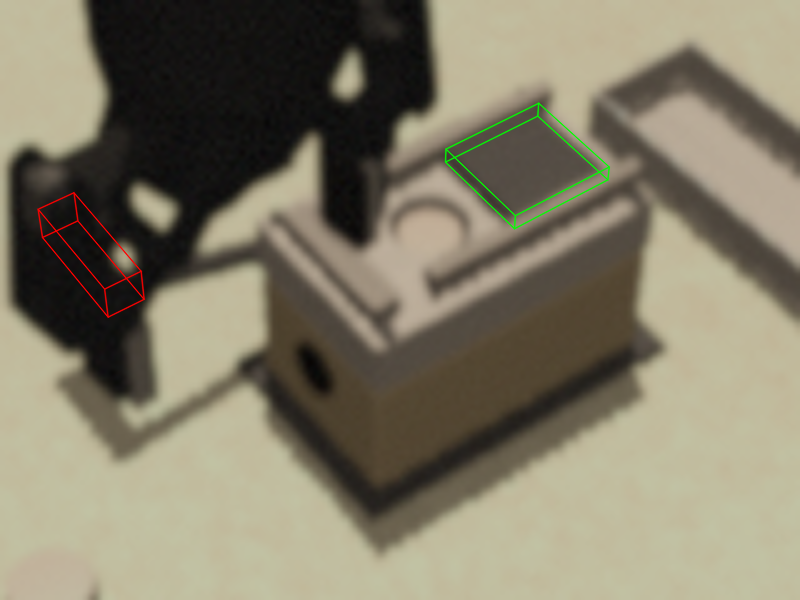

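```bash
python3 -m jog '1 0 .05 0 0 0 -2;1 0 .1 0 0 0 -4;1 .002 .15 -.02 0 0 -6;1 .0035 .2 -.05 0 0 -9;1 .0035 .222 -.09 0 0 -9;1 .0035 .222 -.12 0 0 -9;1 .0035 .222 -.12 0 0 -9;1 .0035 .222 -.12 0 0 -9'
python3 - <<'E'
from ov import *
from rig import optics,status
for n in ("side","top"):
    c=optics.capture(n); cv2.imwrite(f"pics/{n}10.png",c["color"][:,:,::-1])
over(cv2.imread('pics/side10.png'),'side',[],170,310,160,290,5,'pics/o18.png')
E
```

```text
clock: 14.5
tcp_pos: [0.4578, 0.0725, 0.1342]
tcp_rot: [-179.9, 0.0, 101.7]
force: [0.3, -0.8, 0.8]
width: 0.0853
```

View pics/o18.png

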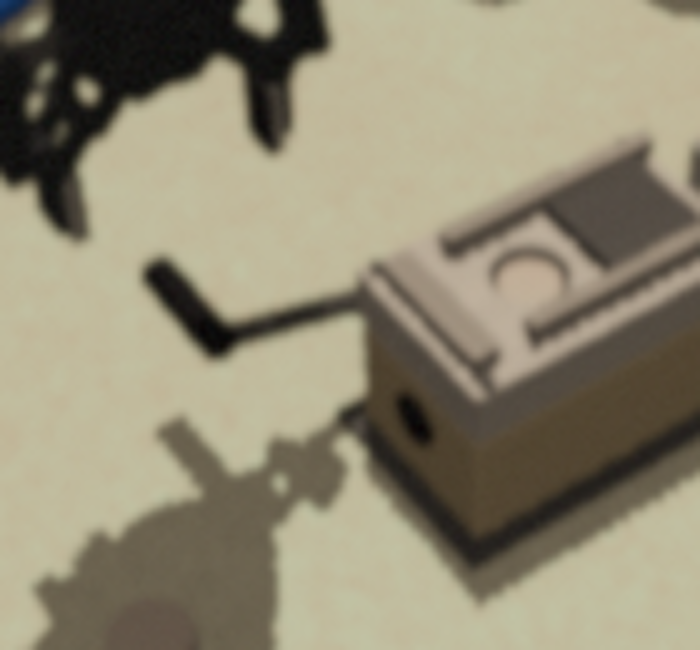

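```bash
python3 -m jog '1 0 0 -.03 0 0 0;1 0 0 -.055 0 0 0;1 0 0 -.075 0 0 0;1 0 0 -.075 0 0 0;1 0 0 -.075 0 0 0;-1 0 0 -.075 0 0 0;-1 0 0 -.075 0 0 0;-1 0 0 -.075 0 0 0;-1 0 0 -.075 0 0 0;-1 0 0 -.075 0 0 0;-1 0 0 -.075 0 0 0;-1 0 0 -.075 0 0 0;-1 0 0 -.075 0 0 0;-1 0 0 -.075 0 0 0;-1 0 0 -.075 0 0 0;-1 0 0 -.075 0 0 0' 40
python3 - <<'E'
from ov import *
from rig import optics,status
for n in ("side","top"):
    c=optics.capture(n); cv2.imwrite(f"pics/{n}11.png",c["color"][:,:,::-1])
over(cv2.imread('pics/side11.png'),'side',[],170,310,160,290,5,'pics/o19.png')
lift=np.array([.5939,.0086]); c,s=np.cos(.2),np.sin(.2)
for th in range(15,91,5):
    t=np.radians(th); d=125*(np.cos(np.radians(15))-np.cos(t))*1e-3
    print(th,np.round([d*c,d*s,.125*(np.sin(t)-np.sin(np.radians(15)))],4))
E
```

```text
clock: 16.2
tcp_pos: [0.4561, 0.0729, 0.0594]
tcp_rot: [-179.8, -0.0, 101.7]
force: [-4.0, -0.2, 4.4]
width: 0.0163
15 [0. 0. 0.]
20 [0.0032 0.0007 0.0104]
25 [0.0073 0.0015 0.0205]
30 [0.0122 0.0025 0.0301]
35 [0.018  0.0036 0.0393]
40 [0.0245 0.005  0.048 ]
45 [0.0317 0.0064 0.056 ]
50 [0.0396 0.008  0.0634]
55 [0.0481 0.0097 0.07  ]
60 [0.0571 0.0116 0.0759]
65 [0.0666 0.0135 0.0809]
70 [0.0764 0.0155 0.0851]
75 [0.0866 0.0176 0.0884]
80 [0.0971 0.0197 0.0907]
85 [0.1077 0.0218 0.0922]
90 [0.1183 0.024  0.0926]
```

View pics/o19.png

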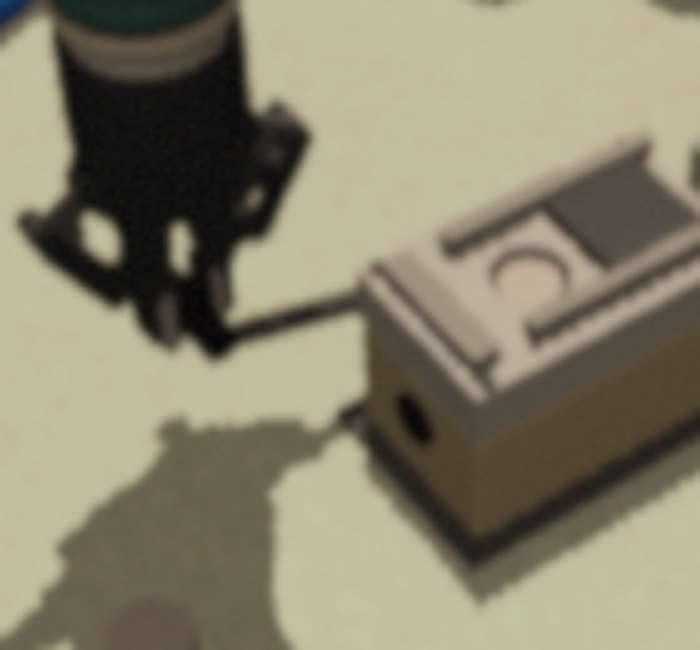

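```bash
python3 -m jog '-1 .0015 .0003 .005 0 0 0;-1 .0032 .0007 .0104 0 0 0;-1 .005 .001 .0155 0 0 0;-1 .0073 .0015 .0205 0 0 0;-1 .0097 .002 .0254 0 0 0;-1 .0122 .0025 .0301 0 0 0;-1 .015 .003 .0348 0 0 0;-1 .018 .0036 .0393 0 0 0;-1 .0212 .0043 .0437 0 0 0;-1 .0245 .005 .048 0 0 0;-1 .028 .0057 .0521 0 0 0;-1 .0317 .0064 .056 0 0 0;-1 .0317 .0064 .056 0 0 0'
python3 - <<'E'
from ov import *
from rig import optics,status
for n in ("side","top"):
    c=optics.capture(n); cv2.imwrite(f"pics/{n}12.png",c["color"][:,:,::-1])
s=status.get_state(); print(s['tcp_pos'],s['force'],s['width'],s['moment'])
over(cv2.imread('pics/side12.png'),'side',[],170,310,160,290,5,'pics/o20.png')
E
```

```text
clock: 17.6
tcp_pos: [0.4834, 0.0788, 0.1148]
tcp_rot: [-179.2, -0.1, 101.7]
force: [-18.4, -4.8, 7.4]
width: 0.0166
[0.48324383 0.07870709 0.11466205] [-17.31409592  -4.86997356   7.92591286] 0.01640065220105788 [-0.62312811  3.13545897  0.0620212 ]
```

View pics/o20.png

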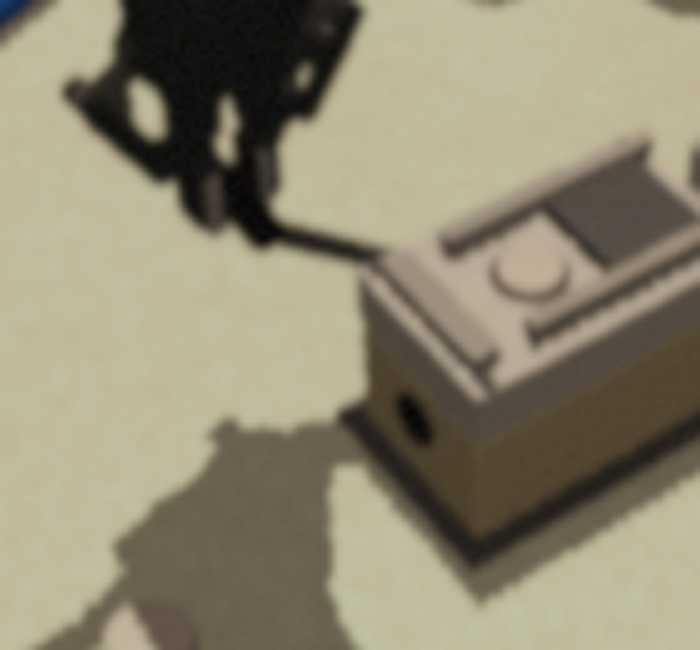

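```bash
python3 -m jog '-1 -.002 -.0004 0 0 0 0;-1 -.004 -.0008 0 0 0 0;-1 0 0 .0037 0 0 0;-1 .0039 .0008 .0074 0 0 0;-1 .008 .0016 .0107 0 0 0;-1 .0124 .0025 .014 0 0 0;-1 .017 .0034 .017 0 0 0;-1 .0214 .0044 .0199 0 0 0;-1 .026 .0053 .0225 0 0 0;-1 .0309 .0063 .0249 0 0 0;-1 .0309 .0063 .0249 0 0 0' 25
python3 - <<'E'
from ov import *
from rig import optics,status
for n in ("side","top"):
    c=optics.capture(n); cv2.imwrite(f"pics/{n}13.png",c["color"][:,:,::-1])
s=status.get_state(); print(s['tcp_pos'],s['force'],s['width'],s['moment'])
over(cv2.imread('pics/side13.png'),'side',[],170,310,140,290,5,'pics/o21.png')
E
```

```text
clock: 18.8
tcp_pos: [0.5187, 0.0862, 0.1441]
tcp_rot: [-179.8, -0.1, 101.7]
force: [-17.7, -1.7, 20.5]
width: 0.0167
[0.51858535 0.08617173 0.14404435] [-17.58531213  -1.51122038  19.82770396] 0.016435224336903385 [-0.24990726  3.11653756  0.08317294]
```

View pics/o21.png

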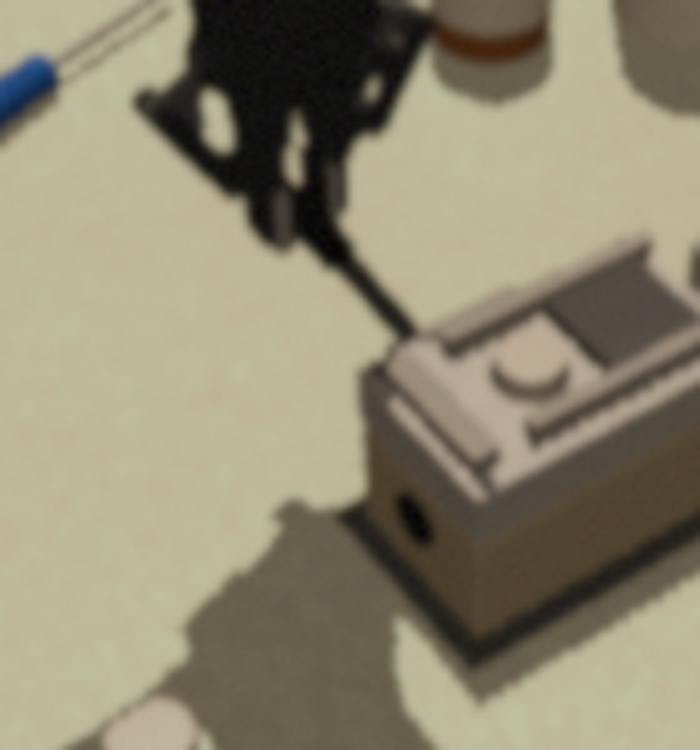

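```bash
python3 -m jog '-.3 0 0 .001 0 0 0;-.3 0 0 .002 0 0 0;-.3 0 0 .003 0 0 0;-.3 0 0 .003 0 0 0' 25
python3 - <<'E'
from ov import *
from rig import optics,status
for n in ("side",):
    c=optics.capture(n); cv2.imwrite(f"pics/{n}14.png",c["color"][:,:,::-1])
s=status.get_state(); print(s['tcp_pos'],s['force'],s['width'],s['moment'])
over(cv2.imread('pics/side14.png'),'side',[],170,310,140,290,5,'pics/o22.png')
E
```

```text
clock: 19.3
tcp_pos: [0.5203, 0.0859, 0.1435]
tcp_rot: [180.0, -0.0, 101.7]
force: [-2.6, -0.2, -0.3]
width: 0.0302
[0.52008832 0.08582478 0.14330587] [-2.71672682  0.11883569 -0.04025973] 0.029928103657822596 [-0.03337607  0.55396984  0.01894309]
```

View pics/o22.png

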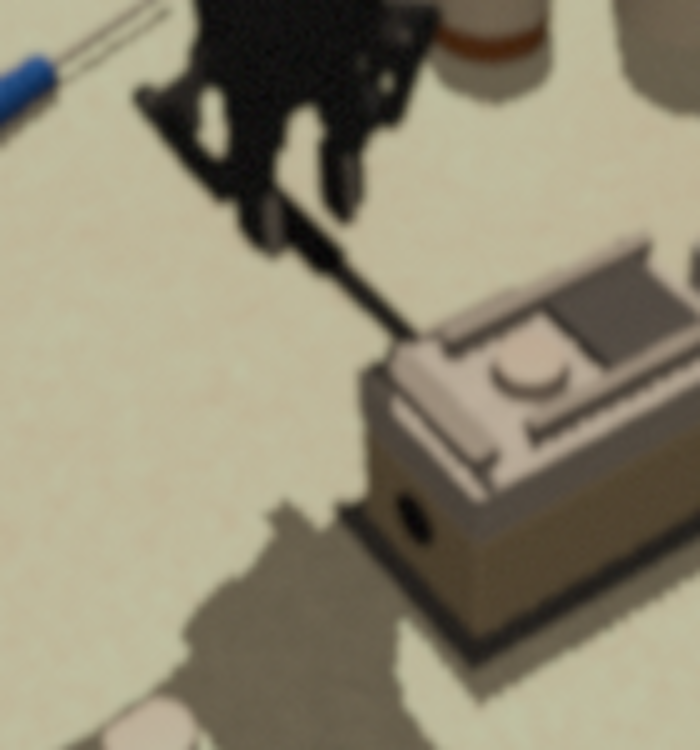

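```bash
python3 -m jog '-.3 .004 .0008 0 0 0 0;-.3 .008 .0016 0 0 0 0;-.3 .012 .0024 0 0 0 0;-.3 .016 .0033 0 0 0 0;-.3 .02 .0041 0 0 0 0;-.3 .024 .0049 0 0 0 0;-.3 .028 .0057 .001 0 0 0;-.3 .032 .0065 .002 0 0 0;-.3 .036 .0073 .003 0 0 0;-.3 .040 .0081 .004 0 0 0;-.3 .044 .009 .005 0 0 0;-.3 .048 .0098 .006 0 0 0;-.3 .052 .0106 .0065 0 0 0;-.3 .054 .011 .0065 0 0 0;-.3 .054 .011 .0065 0 0 0;-.3 .054 .011 .0065 0 0 0' 25
python3 - <<'E'
from ov import *
from rig import optics,status
for n in ("side","top"):
    c=optics.capture(n); cv2.imwrite(f"pics/{n}15.png",c["color"][:,:,::-1])
s=status.get_state(); print(s['tcp_pos'],s['force'],s['width'],s['moment'])
lp=(.5939,.0086,.2)
L=[(box(-9,9,58,116,161,179),lp,(0,0,255))]
over(cv2.imread('pics/side15.png'),'side',L,190,330,120,250,5,'pics/o23.png')
E
```

```text
clock: 20.95
tcp_pos: [0.5742, 0.0967, 0.1496]
tcp_rot: [180.0, 0.0, 101.7]
force: [-3.2, -0.4, 1.3]
width: 0.0295
[0.57404651 0.09670579 0.14955845] [-2.09438063 -0.59077934  1.07427347] 0.030190700178633192 [-0.08679154  0.42534707  0.0048293 ]
```

View pics/o23.png

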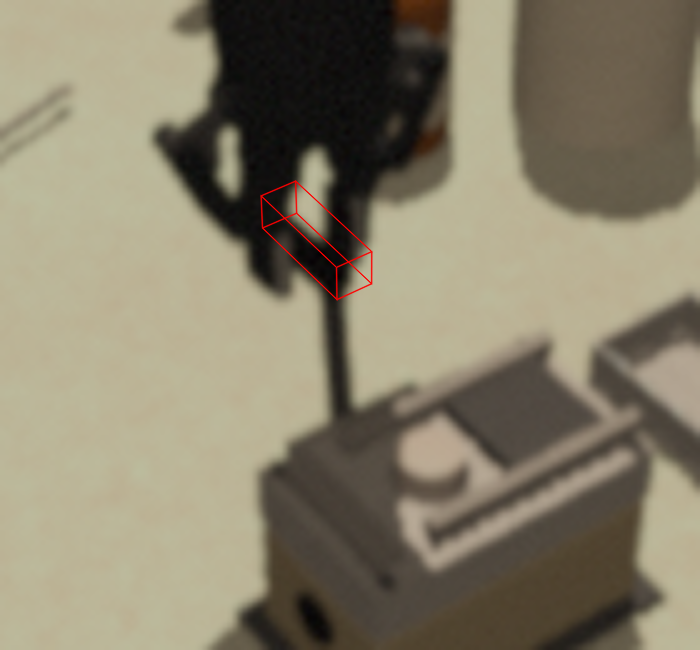

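```bash
python3 -m jog '-1 0 0 0 0 0 0;-1 0 0 0 0 0 0;-1 0 0 0 0 0 0;-1 0 0 0 0 0 0;-1 0 0 0 0 0 0;-1 0 0 0 0 0 0;-1 0 0 0 0 0 0;-1 0 0 0 0 0 0' 40
python3 - <<'E'
from ov import *
from rig import optics,status
for n in ("side","top"):
    c=optics.capture(n); cv2.imwrite(f"pics/{n}16.png",c["color"][:,:,::-1])
s=status.get_state(); print(s['tcp_pos'],s['force'],s['width'],s['moment'])
lp=(.5939,.0086,.2)
t=np.linspace(0,2*np.pi,25); cir=lambda r,z:[((r*np.cos(u),r*np.sin(u),z),(r*np.cos(v),r*np.sin(v),z)) for u,v in zip(t,t[1:])]
L=[(box(-9,9,58,116,161,179),lp,(0,0,255)),([((0,64,45),(0,64,170))],lp,(255,255,0)),(cir(15,114),lp,(0,255,0))]
over(cv2.imread('pics/side16.png'),'side',L,190,330,120,250,5,'pics/o24.png')
over(cv2.imread('pics/top16.png'),'top',[],200,420,140,290,3,'pics/o25.png')
over(cv2.imread('pics/side16.png'),'side',[],130,450,60,380,2,'pics/o26.png')
E
```

```text
clock: 21.85
tcp_pos: [0.5739, 0.0967, 0.1497]
tcp_rot: [-180.0, 0.0, 101.7]
force: [-3.0, -1.1, 2.3]
width: 0.0171
[0.57393309 0.09670496 0.14967429] [-3.71664489 -0.39740676  2.87771801] 0.016512250400150294 [-0.15100267  0.72072724  0.02307858]
```

View pics/o24.png

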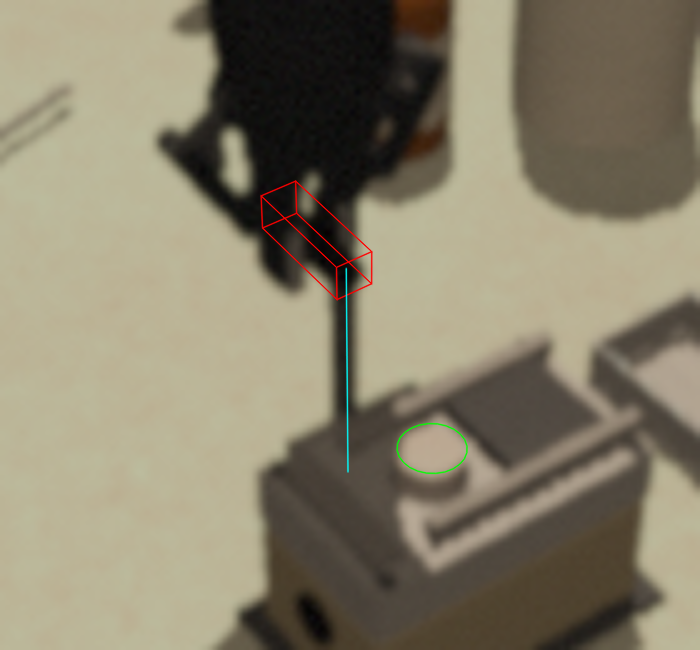

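View pics/o25.png

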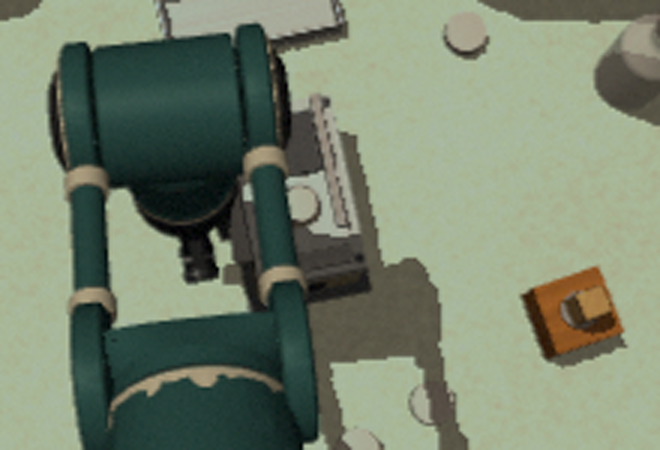

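View pics/o26.png

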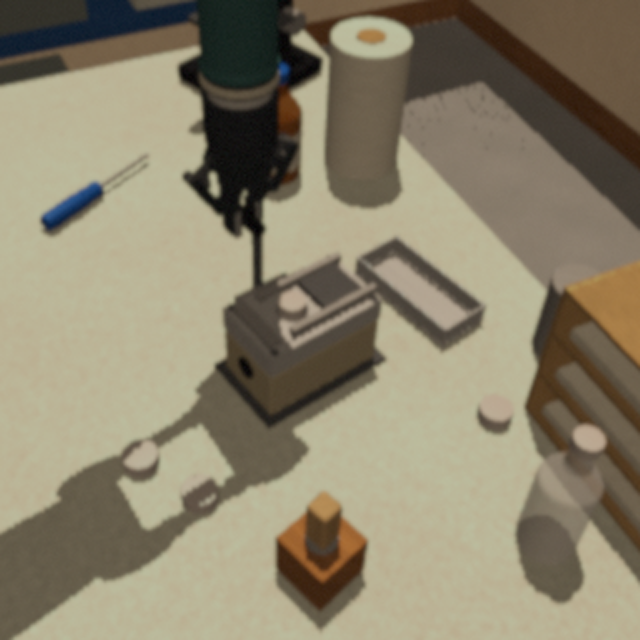

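```bash
python3 -m jog '-1 0 0 0 0 0 0;-1 0 0 0 0 0 0;-1 0 0 0 0 0 0' && python3 -c "
from rig import robot; print(robot.hand_in())"
```

```text
clock: 22.25
tcp_pos: [0.5739, 0.0967, 0.1497]
tcp_rot: [-180.0, 0.0, 101.7]
force: [-4.9, -0.9, 3.0]
width: 0.0169
the job is handed in; nothing more can be done
None
```

The specimen is up on the raised ram, the shutter is open, the tool is back in its stand and the gripper is still holding the lever. I handed the job in at 22.25 s; no verdict was reported.

1. **Shutter:** I took the tool from the stand and pushed the shutter off its detent with the blade, at about 7 N. I then pushed until force built up at the end stop, about 50 mm of travel.
2. **Tool:** I set it back in the stand and let go. In the pictures afterwards the handle was at the same height and place as at the start.
3. **Lever:** I swung it up about 47° while gripping it and felt about 26 N of side load, because the round bar was turning against the pads. I eased the jaws open slightly, pushed it the rest of the way with one pad, and gripped it again at the top.

**Last checks:** The pictures show the lever rod within about 1 pixel of vertical. The specimen's top lines up with its raised position, 14 mm above the lift's top face. The shutter is open and the tool is upright in the stand. The bystanders in view were not visibly displaced, though I did not measure them. The jaws were closed on the bar at 17 mm, with about 5 N on the wrist and the measured pose steady.

**Disagreement:** The lever bar sat about 2 mm from where I had estimated it, which is about 0.02 rad at the grip and well inside the 0.15 rad tolerance.

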